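# Set, lock and cover the recessed air regulator

### The arm

A 7-joint arm with a two-finger parallel gripper is mounted at the origin on the work surface. World frame = base frame: x ahead of the robot, y to its left, z up, the work surface at z = 0. Lengths are in m, angles in rad, forces in N, time in s.
With the tool pointing down it reaches from about 0.4 to 0.85 m from the base axis. Payload 10.4 kg.
Tool frame: the origin (TCP) lies between the finger pads; the fingertips stand tcp_to_tips ahead of it and the grasp point (between the pads) lies 8 mm behind it (tcp_to_tips is the distance from the TCP to the fingertips, in m); z points along the fingers, y is the line along which they close (so a half turn about z gives the same grasp; the last joint's range is limited). The gripper opens to 85 mm and grips with 20 to 120 N. Pads are 22 mm wide; open, the fingers measure 114 mm over their backs; the gripper's body (76 mm by 85 mm) begins 54 mm behind the grasp point. The pads swing forward as they close: fully open they stand 13 mm farther back than shut.
Start: joints at [-1.33, 0.332, -0.065, 1.46, 0.022, 1.35, -0.088], TCP at [0.163, 0.603, 0.242] pointing down, gripper open.
Joint ranges: [-2.6, 2.6], [-0.5, 2.12], [-1.47, 1.34], [0.16, 2.42], [-1.27, 4.41], [0.06, 2.06], [-2.6, 2.6]. Speed limits (rad/s): [2.22, 2.22, 2.79, 2.79, 3.14, 3.14, 3.14].

### API

Orientations are given as a unit quaternion [x, y, z, w].
In Python, from workcell import * gives the robot as it stands.
- The arm moves only by the tool apply_moves, never from a script. Its argument "rows" is a list of rows, each an object of numbers: "x", "y", "z": the shift along the tool's x, y, z in mm; "ax", "ay", "az": the turn, a rotation vector about the tool's x, y, z in degrees; "gripper": the closure, from 0 (fully open) to 1 (shut). A call has 1 to 5 rows; each row shifts and turns the commanded pose from where the row before left it, along the tool's axes as they then stand; what a row does not reach is not made up. A row lasts 1/12 s, in which the tool goes at most 41.7 mm and 7.16 degrees, less where a joint would pass 70% of its speed; a pose out of reach is approached as far as the arm can. A call with a gripper value outside its range is refused whole. The fingers move at their own pace and stop on an object; "newtons" is the grip in N (left out, the last holds). Time passes only in rows, so rows that do not move let the fingers close. It gives the time, the measured TCP pose, the force, the opening and the grip force at its end, in the units of the state.
- get_obs(): the state, without advancing time (a new reading comes with each control period).
- camera(name): name is "scene" or "top" or "wrist"; returns a dict with "color" (384x512x3 uint8, red, green, blue), "fov_y" (degrees; the focal length in pixels is half the picture's height over the tangent of half this angle, whatever the lens; pixels are square), "cx", "cy" (the principal point, pixels), "k1" (the pictures are not rectified: a ray, as slopes to the right and down, at radius r is drawn at 1 + k1 r^2 times it, then the intrinsics apply), "rvec" (rotation vector, rad) and "tvec" (3), from world to camera coordinates, as OpenCV has them. Camera axes: x right, y down, z forward; pixel columns grow to the right and rows downward; lengths in m; the calibration is good to about 2 mm. A picture is of the moment at which its call begins. There is no depth.
- hand_in(): hands the job in; it is judged then, once.
The state is a dict: "clock": time; "joint_pos": joint angles; "joint_velocities": joint speeds; "tau": joint torques, N m; "position": TCP position; "ee_rot": TCP orientation; "ft_force": force on the tool from outside, world axes, zero at the start; "torque": the same for the moment, N m; "grip_width": opening from 0.0 (shut) to 1.0 (fully open); "grasp_force": force on a finger pad.
Only numpy, scipy, OpenCV 4.12 (cv2) and the standard library are available. Lean on these libraries where they do the work, as an engineer would, in place of code of your own. Each camera call takes 0.05 s, during which the arm holds its last target. There are 200 camera calls.

### The job

Reach through the guard opening of the blue air panel and turn the sunk black regulator knob clockwise until the gauge's black needle lies right on the red set hand, then push the knob fully down to lock it. After that put the yellow cover squarely on the guard collar, rim down and fully home, and leave everything else on the bench where it is.

Things in the scene. Friction and masses are not known exactly. Their poses are not given: they have to be found in the camera images.
- air_panel: blue sheet-steel bench air panel, fixed box 160 (x) by 270 (y) by 110 mm high; may stand left or right on the bench, turned a little. Origin: centre of its underside; its y axis runs from the guarded knob well (at y = -66 mm) to the gauge (at y = +66 mm), z up. The flat top is at 110 mm; short brass couplings stick out up to 32 mm from its +x side, below 92 mm height
- guard_rim (a point): centre of the top edge of the aluminium guard collar round the knob well, 122 mm above the bench. Opening 92 mm in diameter; the collar is 104 mm in outer diameter at its foot, 99 mm at its top edge, and stands 12 mm above the panel top. The well goes down 62 mm from this point. Axes parallel to the air panel's
- knob_grip (a point): grip point of the black regulator knob, on the well's axis, 22 mm below guard_rim while the knob is up. Grip: an upright bar 42 mm long (this point's x; the white line marks its +x half), 15 mm thick (y), its top 4 mm above this point, on a round skirt 48 mm in diameter whose top is 23 mm below this point. The point turns and sinks with the knob
- knob (a joint): turn of the regulator knob in rad, 0 to 3.0, growing clockwise seen from above (raises the pressure). It stays where left; about 0.1 N m turns it. It starts low
- knob_lock (a joint): how far the knob is pushed down, m: 0 = up and free to set (start), 0.005 = fully down, locked. It stays where left; takes about 9 N
- needle (a joint): angle of the gauge's black needle in rad, growing clockwise from above; it follows the knob: 1.5 rad of needle per rad of knob. 0 points along the panel's (-x, +y) diagonal
- red_hand (a joint): angle of the red set hand on the same axis with the same zero as the needle: the reading to set. It is not to be touched and does not move
- needle_tip (a point): tip of the black needle, 40 mm from the gauge's centre, on the white gauge face
- red_hand_tip (a point): tip of the red set hand, 40 mm from the gauge's centre
- cover: loose yellow plastic cover, about 140 g: a round cap 120 mm in outer diameter, 112 mm inside the skirt, with the finger bar on top. Origin: centre of the skirt's lower edge, z up out of the bar; it lies rim down on the bench at the start. Its disc lies 10 to 14 mm above the origin. Fully home, the disc rests on the collar's top edge, the origin 10 mm below guard_rim
- cover_grip (a point): grip point of the cover's finger bar, 37 mm above the cover's origin; the bar is 52 mm long (this point's x), 16 mm thick (y), its top 5 mm above this point; 23 mm below this point is the top of the disc
- threadlock_a: bystander: red bottle with white nozzle, 36 mm in diameter, 112 mm high, standing behind (+x of) the air panel; origin at the centre of its underside
- threadlock_b: bystander: the second red bottle, same size, beside the first
- screwdriver: bystander: screwdriver lying at the left side of the bench
- chuck: bystander: steel drill chuck standing on its end, 42 mm in diameter, 62 mm high, just beyond (+x of) the cover's starting place; origin at the centre of its underside
- wrench: bystander: spanner lying at the right side of the bench
- battery: bystander: black tool battery pack 115 by 75 by 70 mm at the bench's far edge
- driver: bystander: red and black cordless driver lying on its side at the right side of the bench, 66 mm high
- grease_tin: bystander: tin 86 mm in diameter, 115 mm high, at the bench's far edge
Mind the look-alikes: they are no part of the job. Leave any green or turquoise look-alike of the cover alone.

How it is judged:
By the outcome, as a careful person would: the job done as asked, in the order asked, and still so for the second after the job is handed in, with the robot touching nothing.
It also fails if it takes over 61 s, if anything falls off the work surface, if the arm or the gripper's body presses on something with over 40 N, if the wrist force passes 120 N, or if a joint passes its speed limit or range.

## Working session

There is one attempt and no reset: what is moved stays moved. The work goes in short steps, Python scripts to look and compute and a tool call to move; the robot and the scene stay as the last step left them, time stands still between calls to the robot, and variables do not carry over. Pictures are saved under pics/ and viewed, at most 10 in all, crops included, and the job is handed in when it is done.

Besides the shell and the picture viewer there is one more tool, called after "Emit:" as name([rows], argument=value, ...), one row to a line, values as JSON. apply_moves: Moves the arm, as the interface text tells. Its arguments: {"type":"object","properties":{"rows":{"type":"array","items":{"type":"object","properties":{"x":{"type":"number"},"y":{"type":"number"},"z":{"type":"number"},"ax":{"type":"number"},"ay":{"type":"number"},"az":{"type":"number"},"gripper":{"type":"number"}}}},"newtons":{"type":"number"}},"required":["rows"]}

```bash
mkdir -p pics; ls
cat > h.py <<'E'
from workcell import *
import numpy as np, cv2
from scipy.spatial.transform import Rotation as R
def snap(name,fn):
    c=camera(name); np.save('pics/'+fn+'.npy',c,allow_pickle=True)
    cv2.imwrite('pics/'+fn+'.png',c['color'][:,:,::-1]); return c
def load(fn): return np.load('pics/'+fn+'.npy',allow_pickle=True).item()
def f_(c): return 192/np.tan(np.radians(c['fov_y'])/2)
def proj(c,P):
    p=R.from_rotvec(np.ravel(c['rvec'])).apply(np.atleast_2d(P))+np.ravel(c['tvec'])
    s=p[:,:2]/p[:,2:]; s=s*(1+c['k1']*(s**2).sum(1,keepdims=True))
    return s*f_(c)+[c['cx'],c['cy']]
def pix(c,uv,z):
    d=(np.atleast_2d(uv)-[c['cx'],c['cy']])/f_(c); s=d.copy()
    for _ in range(30): s=d/(1+c['k1']*(s**2).sum(1,keepdims=True))
    r=R.from_rotvec(np.ravel(c['rvec'])).inv()
    o=r.apply(-np.ravel(c['tvec'])); v=r.apply(np.c_[s,np.ones(len(s))])
    return o+v*((z-o[2])/v[:,2])[:,None]
E
python3 - <<'E'
from h import *
a=snap('scene','s0');b=snap('top','t0')
cv2.imwrite('pics/st.png',cv2.resize(b['color'][:,:,::-1],(800,600),interpolation=cv2.INTER_CUBIC))
o=get_obs();print(o)
for c in(a,b):print({k:v for k,v in c.items() if k!='color'})
E
```

```text
pics
{'clock': 0.1, 'joint_pos': array([-1.32962254,  0.33284576, -0.06470579,  1.4608907 ,  0.0215986 ,
        1.34989899, -0.08851167]), 'joint_velocities': array([ 0.00018967, -0.00047304, -0.00023885, -0.00346507,  0.00053179,
       -0.00017135,  0.00199728]), 'tau': array([ 1.13477709e-03, -6.26738477e+01,  4.91474639e-02, -3.92430854e+01,
        1.63712853e-02,  6.92016169e-03, -4.33019977e-05]), 'position': array([0.16286504, 0.60305741, 0.2415564 ]), 'ee_rot': array([ 1.31498207e-01,  9.91316179e-01, -6.71036026e-04, -5.96907645e-05]), 'ft_force': array([-0.31063016, -0.3098373 , -0.00543237]), 'torque': array([ 0.07123444, -0.03548293, -0.01266644]), 'grasp_force': 0.0, 'grip_width': 0.9984260054586146}
{'fov_y': 52.146968391420124, 'cx': 253.30659441428747, 'cy': 186.69292955180717, 'k1': -0.0684898602971576, 'rvec': array([ 1.88429112,  1.26091133, -0.63231052]), 'tvec': array([-0.20870911, -0.2237735 ,  1.68651031])}
{'fov_y': 42.854077447785116, 'cx': 252.69770592355601, 'cy': 192.6725929504802, 'k1': 0.00391229060461684, 'rvec': array([ 2.14857028, -2.1068117 ,  0.2154793 ]), 'tvec': array([-0.03195602,  0.58996943,  1.78952479])}
```

View pics/st.png

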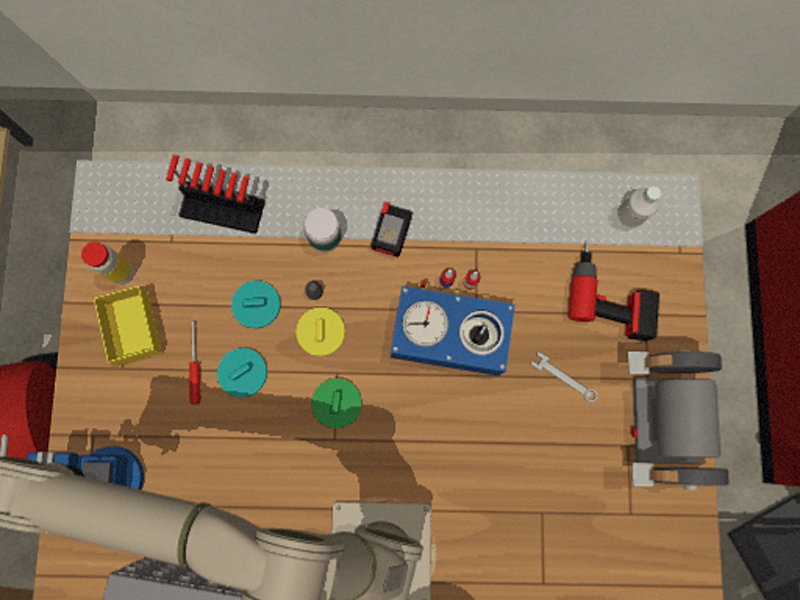

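View pics/s0.png

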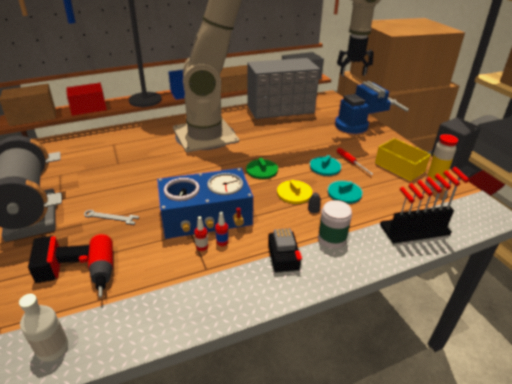

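The top view shows the panel at (452,330) in the enlarged picture, with the gauge at (425,323) and the knob well at (481,333). The yellow cover is at (320,331) and is the only yellow disc; the green disc (336,402) and the turquoise ones (256,303) and (242,371) are look-alikes. The yellow tray (128,325) is not a cover. I'll confirm in a crop.

Run:
```python
from h import *
c=load('t0');im=c['color']
cr=im[170:250,180:340][:,:,::-1]
cv2.imwrite('pics/crop.png',cv2.resize(cr,(800,400),interpolation=cv2.INTER_CUBIC))
hsv=cv2.cvtColor(im,cv2.COLOR_RGB2HSV)
m=cv2.inRange(hsv,(22,120,80),(35,255,255));m[:,:180]=0;m[:,240:]=0
n,l,s,ce=cv2.connectedComponentsWithStats(m)
i=1+s[1:,4].argmax();print('cover',s[i],ce[i],pix(c,ce[i],.014))
# blue top
m=cv2.inRange(hsv,(100,120,60),(125,255,255));m[:,:240]=0;m[:170]=0;m[260:]=0
k,_=cv2.findContours(m,0,2);k=max(k,key=cv2.contourArea);h=cv2.convexHull(k)
r=cv2.approxPolyDP(h,4,True)[:,0];print(r,pix(c,r,.11))
for z,(u,v) in((.11,(425/1.5625,323/1.5625)),(.122,(481/1.5625,333/1.5625))):print(pix(c,(u,v),z))
```

```text
cover [189 197  32  31 791] [204.73198483 211.91656131] [[0.51976134 0.1612865  0.014     ]]
[[257 185]
 [328 195]
 [323 237]
 [250 228]] [[ 0.60918158 -0.03505485  0.11      ]
 [ 0.57728707 -0.2959058   0.11      ]
 [ 0.42281171 -0.27618067  0.11      ]
 [ 0.45012826 -0.01241394  0.11      ]]
[[ 0.52955732 -0.09103584  0.11      ]]
[[ 0.50686251 -0.22020045  0.122     ]]
```

View pics/crop.png

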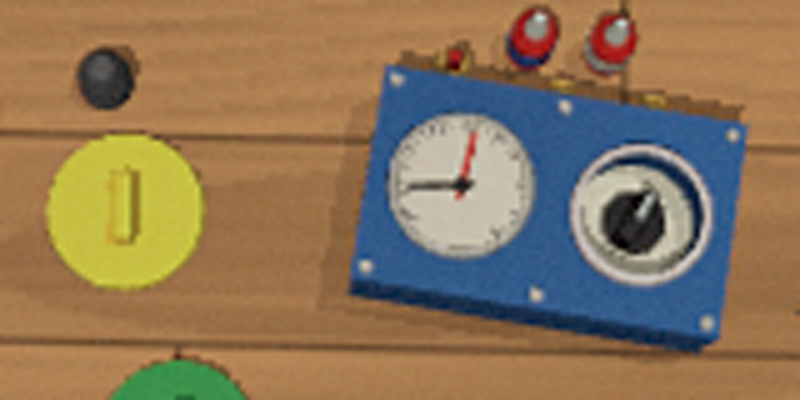

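The crop confirms the yellow cover at (125,210), with its bar pointing nearly along world x. The needle points image-left, to (407,187). The red hand points up, to (474,133), and the gauge centre is (462,185). The knob's white line points up and to the right. The knob therefore needs roughly 70° clockwise, so I'll go above it.

Emit:
apply_moves([
  {"x": -31, "y": -25},
  {"x": -31, "y": -25},
  {"x": -31, "y": -25},
  {"x": -31, "y": -25},
  {"x": -31, "y": -25},
])

```text
invalid input at $.rows[0]: expected keys x, y, z, ax, ay, az, gripper
```

Emit:
apply_moves([
  {"x": -31, "y": -25},
  {"x": -31, "y": -25},
  {"x": -31, "y": -25},
  {"x": -31, "y": -25},
  {"x": -31, "y": -25},
])

```text
invalid input at $.rows[0]: expected keys x, y, z, ax, ay, az, gripper
```

Emit:
apply_moves([
  {"x": -17.5, "y": -36},
  {"x": -17.5, "y": -36},
  {"x": -17.5, "y": -36},
  {"x": -17.5, "y": -36},
  {"x": -17.5, "y": -36},
])

```text
invalid input at $.rows[0]: expected keys x, y, z, ax, ay, az, gripper
```

Emit:
apply_moves([
  {"x": -17.5, "y": -36},
  {"x": -17.5, "y": -36},
  {"x": -17.5, "y": -36},
  {"x": -17.5, "y": -36},
  {"x": -17.5, "y": -36},
])

```text
invalid input at $.rows[0]: expected keys x, y, z, ax, ay, az, gripper
```

Emit:
apply_moves([
  {"x": -31, "y": -25, "z": 0, "ax": 0, "ay": 0, "az": 0, "gripper": 0},
  {"x": -31, "y": -25, "z": 0, "ax": 0, "ay": 0, "az": 0, "gripper": 0},
  {"x": -31, "y": -25, "z": 0, "ax": 0, "ay": 0, "az": 0, "gripper": 0},
  {"x": -31, "y": -25, "z": 0, "ax": 0, "ay": 0, "az": 0, "gripper": 0},
  {"x": -31, "y": -25, "z": 0, "ax": 0, "ay": 0, "az": 0, "gripper": 0},
])

```text
clock: 0.52
position: [0.2807, 0.4404, 0.242]
ee_rot: [0.131, 0.991, -0.0, -0.0]
ft_force: [1.5, 0.6, -0.1]
grip_width: 1.001
grasp_force: 0.0
```

Emit:
apply_moves([
  {"x": -31, "y": -25, "z": 0, "ax": 0, "ay": 0, "az": 0, "gripper": 0},
  {"x": -31, "y": -25, "z": 0, "ax": 0, "ay": 0, "az": 0, "gripper": 0},
  {"x": -31, "y": -25, "z": 0, "ax": 0, "ay": 0, "az": 0, "gripper": 0},
  {"x": -31, "y": -25, "z": 0, "ax": 0, "ay": 0, "az": 0, "gripper": 0},
  {"x": -31, "y": -25, "z": 0, "ax": 0, "ay": 0, "az": 0, "gripper": 0},
])

```text
clock: 0.93
position: [0.3977, 0.2793, 0.2422]
ee_rot: [0.132, 0.991, 0.0, -0.0]
ft_force: [0.6, 0.4, -0.2]
grip_width: 1.0
grasp_force: 0.0
```

Emit:
apply_moves([
  {"x": -17.5, "y": -36, "z": 0, "ax": 0, "ay": 0, "az": 0, "gripper": 0},
  {"x": -17.5, "y": -36, "z": 0, "ax": 0, "ay": 0, "az": 0, "gripper": 0},
  {"x": -17.5, "y": -36, "z": 0, "ax": 0, "ay": 0, "az": 0, "gripper": 0},
  {"x": -17.5, "y": -36, "z": 0, "ax": 0, "ay": 0, "az": 0, "gripper": 0},
  {"x": -17.5, "y": -36, "z": 0, "ax": 0, "ay": 0, "az": 0, "gripper": 0},
])

```text
clock: 1.35
position: [0.4343, 0.0826, 0.2422]
ee_rot: [0.131, 0.991, 0.0, -0.0]
ft_force: [1.7, 1.1, 0.3]
grip_width: 1.0
grasp_force: 0.0
```

Emit:
apply_moves([
  {"x": -17.5, "y": -36, "z": 0, "ax": 0, "ay": 0, "az": 0, "gripper": 0.5},
  {"x": -17.5, "y": -36, "z": 0, "ax": 0, "ay": 0, "az": 0, "gripper": 0.5},
  {"x": -17.5, "y": -36, "z": 0, "ax": 0, "ay": 0, "az": 0, "gripper": 0.5},
  {"x": -17.5, "y": -36, "z": 0, "ax": 0, "ay": 0, "az": 0, "gripper": 0.5},
  {"x": -17.5, "y": -36, "z": 0, "ax": 0, "ay": 0, "az": 0, "gripper": 0.5},
])

```text
clock: 1.77
position: [0.4718, -0.114, 0.2424]
ee_rot: [0.131, 0.991, 0.0, 0.0]
ft_force: [1.7, 0.2, -0.2]
grip_width: 0.5
grasp_force: 0.0
```

Emit:
apply_moves([
  {"x": -18, "y": -31, "z": 0, "ax": 0, "ay": 0, "az": 0, "gripper": 0.5},
  {"x": -18, "y": -31, "z": 0, "ax": 0, "ay": 0, "az": 0, "gripper": 0.5},
  {"x": -18, "y": -31, "z": 0, "ax": 0, "ay": 0, "az": 0, "gripper": 0.5},
  {"x": 0, "y": 0, "z": 0, "ax": 0, "ay": 0, "az": 0, "gripper": 0.5},
])

```text
clock: 2.1
position: [0.4994, -0.2225, 0.2419]
ee_rot: [0.135, 0.991, -0.002, -0.0]
ft_force: [0.0, -0.7, -1.3]
grip_width: 0.496
grasp_force: 0.0
```

Run:
```python
from h import *
import workcell
print([n for n in dir(workcell) if not n.startswith('_')], getattr(workcell,'tcp_to_tips',None))
c=snap('wrist','w1');o=get_obs();print(o['position'],o['ee_rot'],o['grip_width'],{k:v for k,v in c.items() if k!='color'})
print('cam',-R.from_rotvec(np.ravel(c['rvec'])).inv().apply(np.ravel(c['tvec'])))
cv2.imwrite('pics/w1b.png',cv2.resize(c['color'][:,:,::-1],(800,600),interpolation=cv2.INTER_CUBIC))
```

```text
['MotionError', 'camera', 'get_obs', 'hand_in', 'tcp_to_tips'] 0.011
[ 0.49931907 -0.21951938  0.24172605] [ 1.34308748e-01  9.90938505e-01 -1.26483892e-03 -6.63819800e-04] 0.5008318595497847 {'fov_y': 65.0797913522344, 'cx': 252.06541513356967, 'cy': 195.18165282580208, 'k1': -0.007414822136419544, 'rvec': array([-2.31736099, -1.76205284, -0.24095379]), 'tvec': array([ 0.08045859, -0.55636668,  0.23047066])}
cam [ 0.43426424 -0.203122    0.37321604]
```

View pics/w1b.png

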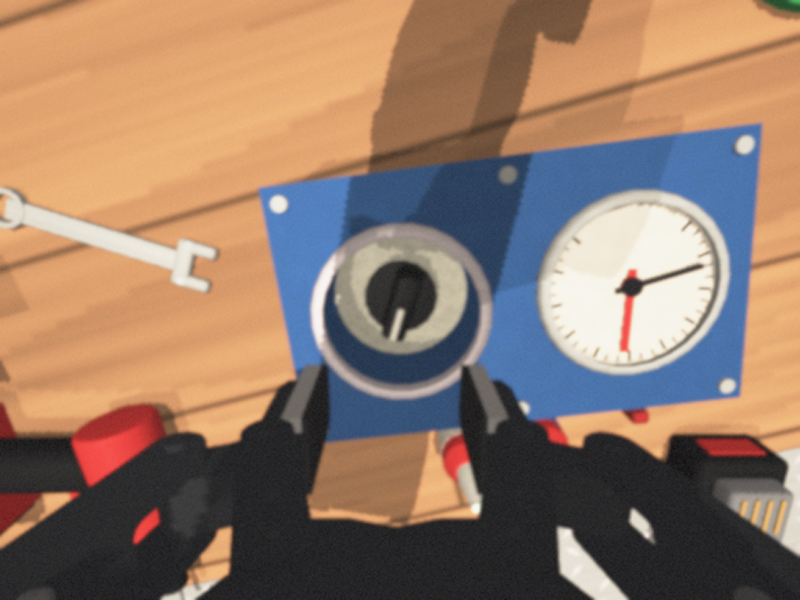

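The wrist view (enlarged) shows the collar ellipse centred about (401,312) and the gauge hub at (632,287). The needle tip is at (703,266) and the red tip at (625,350). The knob bar runs from about (410,266) to (393,340), with the white line at its lower end.

```bash
cat >> h.py <<'E'
def ang(v): return np.degrees(np.arctan2(v[1],v[0]))
E
python3 - <<'E'
from h import *
c=load('w1');P=lambda u,v,z:pix(c,(u*.64,v*.64),z)[0]
rim=P(401,312,.122);print('rim',rim)
g,n,r=[P(*q,.112) for q in((632,287),(703,266),(625,350))]
print('g',g,ang(n-g),ang(r-g),np.linalg.norm((n-g)[:2]),np.linalg.norm((r-g)[:2]))
a,b=P(410,266,.104),P(393,340,.104);print('bar',a,b,ang(b-a),np.linalg.norm(b-a),(a+b)/2)
a=P(404,310,.104);print('line',ang(b-a))
print('yaw',ang(g-rim)-90)
cs=[P(*q,.11) for q in((279,204),(508,174),(745,145),(728,386))];print(ang(cs[2]-cs[0])-90,ang(cs[3]-cs[2]))
# dark pixels in wrist crop of knob for ellipse of rim
cr=c['color'][130:270,185:330][:,:,::-1];cv2.imwrite('pics/kn.png',cv2.resize(cr,None,fx=4,fy=4,interpolation=cv2.INTER_CUBIC))
E
```

```text
rim [ 0.50743458 -0.21999295  0.122     ]
g [ 0.53120588 -0.08951942  0.112     ] 92.08035245072351 -13.82851192058727 0.04044982471562105 0.03846480639226848
bar [ 0.48715552 -0.20880173  0.104     ] [ 0.52851035 -0.23056977  0.104     ] -27.76107631929053 0.04673403087215855 [ 0.50783294 -0.21968575  0.104     ]
line -34.599960251087836
yaw -10.325605636459372
-8.448411517428369 -8.24346972904615
```

View pics/kn.png

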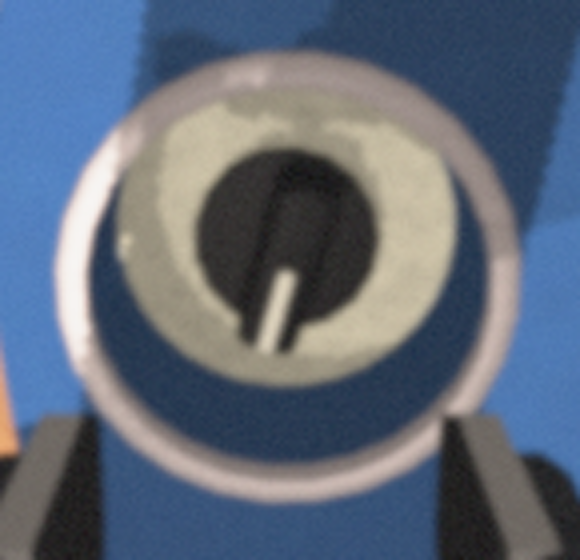

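Emit:
apply_moves([
  {"x": 0, "y": 0, "z": 20, "ax": 0, "ay": 0, "az": 5.2, "gripper": 0.5},
  {"x": 0, "y": 0, "z": 20, "ax": 0, "ay": 0, "az": 5.2, "gripper": 0.5},
  {"x": 0, "y": 0, "z": 20, "ax": 0, "ay": 0, "az": 5.2, "gripper": 0.5},
  {"x": -7.2, "y": 3.7, "z": 30, "ax": 0, "ay": 0, "az": 0, "gripper": 0.5},
  {"x": 0, "y": 0, "z": 12, "ax": 0, "ay": 0, "az": 0, "gripper": 0.5},
])

```text
clock: 2.57
position: [0.5076, -0.2141, 0.1371]
ee_rot: [0.264, 0.965, 0.0, -0.002]
ft_force: [0.1, 1.2, -0.7]
grip_width: 0.503
grasp_force: 0.0
```

Run:
```python
from h import *
c=snap('wrist','w2');o=get_obs();r=R.from_quat(o['ee_rot']);print(o['position'],ang(r.apply([1,0,0])),r.apply([0,0,1]))
cv2.imwrite('pics/w2b.png',cv2.resize(c['color'][:,:,::-1],(800,600),interpolation=cv2.INTER_CUBIC))
```

```text
[ 0.50636877 -0.21418021  0.13609076] 149.42284359149167 [-0.0058408   0.0014611  -0.99998187]
```

View pics/w2b.png

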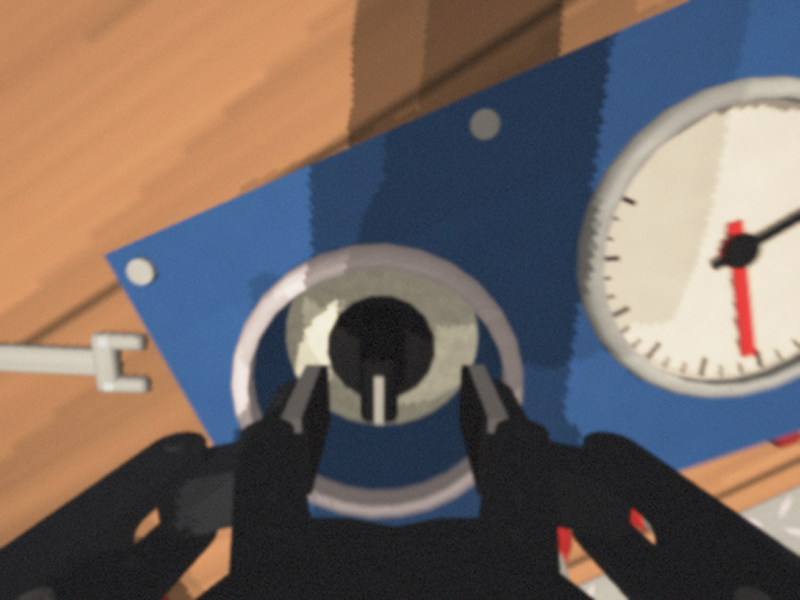

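The bar and white line (379,375–425) are parallel to the pads, but about 15 px left of the finger midline at 394. I need a shift of about 5 mm in tool −y.

Emit:
apply_moves([
  {"x": -3.9, "y": -4.4, "z": 0, "ax": 0, "ay": 0, "az": 0, "gripper": 0.5},
  {"x": 0, "y": 0, "z": 14, "ax": 0, "ay": 0, "az": 0, "gripper": 0.5},
  {"x": 0, "y": 0, "z": 15, "ax": 0, "ay": 0, "az": 0, "gripper": 0.5},
  {"x": 0, "y": 0, "z": 14, "ax": 0, "ay": 0, "az": 0, "gripper": 0.5},
  {"x": 0, "y": 0, "z": 0, "ax": 0, "ay": 0, "az": 0, "gripper": 0.5},
], newtons=40)

```text
clock: 3.03
position: [0.5086, -0.222, 0.0968]
ee_rot: [0.265, 0.964, 0.0, -0.001]
ft_force: [-0.6, 0.3, 0.1]
grip_width: 0.502
grasp_force: 0.0
```

Emit:
apply_moves([
  {"x": 0, "y": 0, "z": 0, "ax": 0, "ay": 0, "az": 0, "gripper": 0.6},
  {"x": 0, "y": 0, "z": 0, "ax": 0, "ay": 0, "az": 0, "gripper": 0.65},
])

```text
clock: 3.2
position: [0.5099, -0.2226, 0.099]
ee_rot: [0.265, 0.964, 0.0, 0.001]
ft_force: [0.6, -0.6, -0.0]
grip_width: 0.35
grasp_force: 0.0
```

Emit:
apply_moves([
  {"x": 0, "y": 0, "z": 0, "ax": 0, "ay": 0, "az": 0, "gripper": 0.65},
])

```text
clock: 3.28
position: [0.51, -0.2225, 0.0988]
ee_rot: [0.265, 0.964, 0.0, 0.001]
ft_force: [0.7, -0.2, 0.3]
grip_width: 0.351
grasp_force: 0.0
```

Emit:
apply_moves([
  {"x": 0, "y": 0, "z": 0, "ax": 0, "ay": 0, "az": 0, "gripper": 0.65},
  {"x": 0, "y": 0, "z": 0, "ax": 0, "ay": 0, "az": 0, "gripper": 0.65},
])

```text
clock: 3.45
position: [0.5095, -0.2222, 0.098]
ee_rot: [0.265, 0.964, 0.0, 0.0]
ft_force: [0.7, -0.9, 0.3]
grip_width: 0.349
grasp_force: 0.0
```

Run:
```python
from h import *
for i in range(3):
  c=snap('wrist','w3');o=get_obs();r=R.from_quat(o['ee_rot']);print(o['position'],ang(r.apply([1,0,0])),r.apply([0,0,1]),o['ft_force'])
  T=R.from_rotvec(np.ravel(c['rvec'])); print(-T.inv().apply(np.ravel(c['tvec'])))
```

```text
[ 0.50941923 -0.22212542  0.0977524 ] 149.2930528374132 [ 6.81925589e-04  6.47431293e-05 -9.99999765e-01] [0.61327752 0.44452102 0.93201557]
[ 0.45130147 -0.1865603   0.22921569]
[ 0.50936396 -0.2220897   0.09761404] 149.29433952381467 [ 4.82257853e-04  6.19582475e-05 -9.99999882e-01] [-0.07569747  0.54780776  0.2255893 ]
[ 0.4512333  -0.18651861  0.22903353]
[ 0.50927762 -0.22207462  0.09748325] 149.2897320874117 [ 2.76321489e-04  1.07177247e-04 -9.99999956e-01] [ 0.22253416 -0.06269302  0.29863245]
[ 0.45117947 -0.18649195  0.228887  ]
```

Emit:
apply_moves([
  {"x": 2.6, "y": 0.9, "z": 4, "ax": 0, "ay": 0, "az": 0, "gripper": 0.65},
  {"x": 0, "y": 0, "z": 0, "ax": 0, "ay": 0, "az": 0, "gripper": 0.65},
  {"x": 0, "y": 0, "z": 0, "ax": 0, "ay": 0, "az": 0, "gripper": 0.65},
  {"x": 0, "y": 0, "z": 0, "ax": 0, "ay": 0, "az": 0, "gripper": 1},
  {"x": 0, "y": 0, "z": 0, "ax": 0, "ay": 0, "az": 0, "gripper": 1},
], newtons=40)

```text
clock: 4.02
position: [0.5071, -0.2204, 0.0933]
ee_rot: [0.265, 0.964, -0.0, -0.0]
ft_force: [-0.4, -0.1, -0.0]
grip_width: 0.161
grasp_force: 40.8
```

Emit:
apply_moves([
  {"x": 0, "y": 0, "z": 0, "ax": 0, "ay": 0, "az": 0, "gripper": 1},
  {"x": 0, "y": 0, "z": 0, "ax": 0, "ay": 0, "az": 0, "gripper": 1},
  {"x": 0, "y": 0, "z": 0, "ax": 0, "ay": 0, "az": 0, "gripper": 1},
])

```text
clock: 4.27
position: [0.5071, -0.2204, 0.0933]
ee_rot: [0.265, 0.964, -0.0, -0.0]
ft_force: [-3.9, -2.6, 2.6]
grip_width: 0.166
grasp_force: 41.1
```

Gripped: the opening is about 14 mm, as expected for the bar. Next I'll turn 60° and measure.

Emit:
apply_moves([
  {"x": 0, "y": 0, "z": 0, "ax": 0, "ay": 0, "az": 6, "gripper": 1},
  {"x": 0, "y": 0, "z": 0, "ax": 0, "ay": 0, "az": 6, "gripper": 1},
  {"x": 0, "y": 0, "z": 0, "ax": 0, "ay": 0, "az": 6, "gripper": 1},
  {"x": 0, "y": 0, "z": 0, "ax": 0, "ay": 0, "az": 6, "gripper": 1},
  {"x": 0, "y": 0, "z": 0, "ax": 0, "ay": 0, "az": 6, "gripper": 1},
])

```text
clock: 4.68
position: [0.5083, -0.2193, 0.0934]
ee_rot: [0.507, 0.862, 0.001, 0.0]
ft_force: [3.0, 0.9, -2.3]
grip_width: 0.169
grasp_force: 40.5
```

Emit:
apply_moves([
  {"x": 0, "y": 0, "z": 0, "ax": 0, "ay": 0, "az": 6, "gripper": 1},
  {"x": 0, "y": 0, "z": 0, "ax": 0, "ay": 0, "az": 6, "gripper": 1},
  {"x": 0, "y": 0, "z": 0, "ax": 0, "ay": 0, "az": 6, "gripper": 1},
  {"x": 0, "y": 0, "z": 0, "ax": 0, "ay": 0, "az": 6, "gripper": 1},
  {"x": 0, "y": 0, "z": 0, "ax": 0, "ay": 0, "az": 6, "gripper": 1},
])

```text
clock: 5.1
position: [0.5098, -0.2189, 0.0934]
ee_rot: [0.713, 0.702, 0.001, 0.001]
ft_force: [10.4, -1.9, -10.0]
grip_width: 0.166
grasp_force: 39.8
```

Emit:
apply_moves([
  {"x": 0, "y": 0, "z": 0, "ax": 0, "ay": 0, "az": 0, "gripper": 1},
  {"x": 0, "y": 0, "z": 0, "ax": 0, "ay": 0, "az": 0, "gripper": 1},
  {"x": 0, "y": 0, "z": 0, "ax": 0, "ay": 0, "az": 0, "gripper": 1},
])

```text
clock: 5.35
position: [0.5098, -0.2189, 0.0934]
ee_rot: [0.711, 0.703, 0.001, 0.001]
ft_force: [9.2, -0.7, -7.2]
grip_width: 0.165
grasp_force: 40.2
```

Run:
```python
from h import *
c=snap('wrist','w4');t=snap('top','t4');o=get_obs();r=R.from_quat(o['ee_rot']);print(o['position'],ang(r.apply([1,0,0])),r.apply([0,0,1]),o['ft_force'],o['torque'])
G=[.5312,-.0895,.112]
print(proj(c,G),proj(t,G))
w=cv2.resize(c['color'][:,:,::-1],None,fx=.8,fy=.8)
u,v=proj(t,G)[0].astype(int)
a=cv2.resize(t['color'][v-22:v+22,u-22:u+22,::-1],(307,307),interpolation=cv2.INTER_CUBIC)
cv2.imwrite('pics/w4b.png',np.hstack([w[:307],a]))
```

```text
[ 0.50978937 -0.21890933  0.09339636] 89.3889268646772 [ 3.92035567e-03 -1.62806411e-04 -9.99992302e-01] [ 8.45206303 -1.02349559 -6.05505542] [ 1.51581441e-03 -2.04223885e+00 -2.82066441e-02]
[[313.41174004 -91.76463261]] [[271.61238299 206.17792096]]
```

View pics/w4b.png

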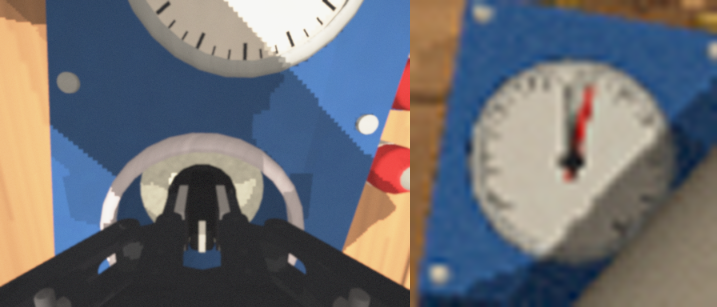

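In the top crop the needle is at (569,90) and the red tip at (588,92), with the hub at (571,160). That leaves about 15.6° of needle, or 10.4° of knob, which matches the plan.

Emit:
apply_moves([
  {"x": 0, "y": 1, "z": 0, "ax": 0, "ay": 0, "az": 5.2, "gripper": 1},
  {"x": 0, "y": 0.5, "z": 0, "ax": 0, "ay": 0, "az": 5.2, "gripper": 1},
  {"x": 0, "y": 0, "z": 0, "ax": 0, "ay": 0, "az": 0, "gripper": 1},
  {"x": 0, "y": 0, "z": 0, "ax": 0, "ay": 0, "az": 0, "gripper": 1},
])

```text
clock: 5.78
position: [0.5105, -0.219, 0.0934]
ee_rot: [0.771, 0.637, 0.001, 0.001]
ft_force: [6.0, 1.0, -3.1]
grip_width: 0.165
grasp_force: 40.7
```

Emit:
apply_moves([
  {"x": 0, "y": 0, "z": 0, "ax": 0, "ay": 0, "az": 0, "gripper": 0.6},
  {"x": 0, "y": 0, "z": 0, "ax": 0, "ay": 0, "az": 0, "gripper": 0.6},
  {"x": 0, "y": 0, "z": 0, "ax": 0, "ay": 0, "az": 0, "gripper": 0.6},
])

```text
clock: 6.03
position: [0.5086, -0.2201, 0.0932]
ee_rot: [0.772, 0.636, -0.0, -0.0]
ft_force: [-0.5, 0.5, -0.3]
grip_width: 0.402
grasp_force: 0.0
```

Emit:
apply_moves([
  {"x": 0, "y": 0, "z": -20, "ax": 0, "ay": 0, "az": 0, "gripper": 0.6},
  {"x": 0, "y": 0, "z": -40, "ax": 0, "ay": 0, "az": 0, "gripper": 0.6},
  {"x": 40, "y": 0, "z": -10, "ax": 0, "ay": 0, "az": 0, "gripper": 0.6},
  {"x": 40, "y": 0, "z": -10, "ax": 0, "ay": 0, "az": 0, "gripper": 0.6},
  {"x": 0, "y": 0, "z": 0, "ax": 0, "ay": 0, "az": 0, "gripper": 0.6},
])

```text
clock: 6.45
position: [0.5276, -0.1329, 0.1745]
ee_rot: [0.769, 0.64, 0.002, -0.001]
ft_force: [1.0, 1.5, -0.5]
grip_width: 0.401
grasp_force: 0.0
```

Run:
```python
from h import *
c=snap('wrist','w5');o=get_obs();r=R.from_quat(o['ee_rot']);print(o['position'],ang(r.apply([1,0,0])),r.apply([0,0,1]),o['ft_force'])
u,v=proj(c,[.5312,-.0895,.112])[0];print(u,v)
print(proj(c,[.5085,-.219,.122]))
cv2.imwrite('pics/w5b.png',cv2.resize(c['color'][:,:,::-1],(800,600),interpolation=cv2.INTER_CUBIC))
```

```text
[ 0.52619523 -0.13640608  0.17376685] 79.42188263132854 [ 0.00116522  0.00181282 -0.99999768] [-0.51751959 -0.74562354 -0.33692438]
243.69419052261108 153.13011961939452
[[246.38775374 335.27126148]]
```

View pics/w5b.png

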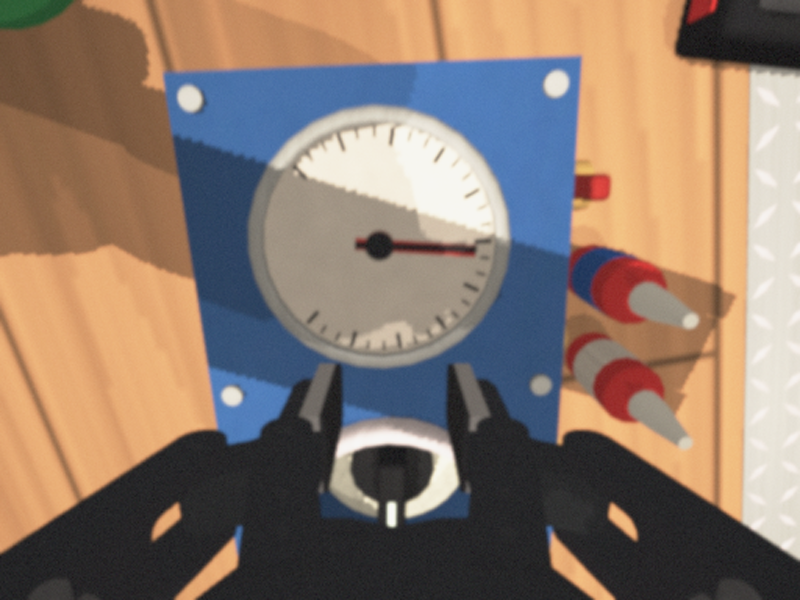

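The black needle lies on the red hand, with both running from (380,245) to (475,250). I'll quantify the residual.

Run:
```python
from h import *
c=load('w5');im=c['color'].astype(float)
for u in range(262,306,4):
  s=im[150:168,u]; rr=s[:,0]-s[:,2]; rr=np.clip(rr-rr.min()-15,0,None); dk=np.clip(np.median(s[:,0])-20-s[:,0],0,None); y=np.arange(150,168)
  print(u,round((rr*y).sum()/max(rr.sum(),1),2),rr.max().round(),round((dk*y).sum()/max(dk.sum(),1),2),dk.max().round())
cr=im[135:175,225:315,::-1];cv2.imwrite('pics/ndl.png',cv2.resize(cr,None,fx=8,fy=8,interpolation=cv2.INTER_CUBIC))
```

```text
262 157.82 24.0 157.69 87.0
266 158.41 32.0 157.84 86.0
270 158.74 30.0 158.05 86.0
274 158.18 34.0 158.21 84.0
278 158.03 37.0 158.36 94.0
282 158.06 34.0 158.62 82.0
286 159.69 48.0 158.58 72.0
290 160.05 59.0 158.5 74.0
294 159.47 53.0 158.73 74.0
298 159.29 44.0 159.34 80.0
302 159.87 38.0 159.37 84.0[ WARN:0@0.027] global loadsave.cpp:1063 imwrite_ Unsupported depth image for selected encoder is fallbacked to CV_8U.
```

View pics/ndl.png

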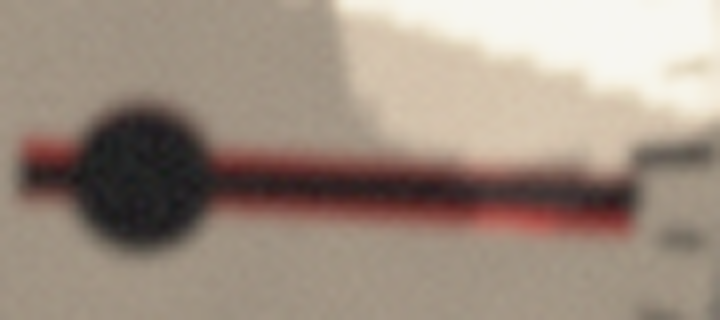

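The needle is short of the red hand by about 1–1.5°, so about 0.8° of knob is left. I'll re-grip, add 0.8°, then push down.

Emit:
apply_moves([
  {"x": -40, "y": 0, "z": 10, "ax": 0, "ay": 0, "az": 0, "gripper": 0.6},
  {"x": -40, "y": 0, "z": 10, "ax": 0, "ay": 0, "az": 0, "gripper": 0.6},
  {"x": 0, "y": 0, "z": 0, "ax": 0, "ay": 0, "az": 0, "gripper": 0.6},
  {"x": 0, "y": 0, "z": 0, "ax": 0, "ay": 0, "az": 0, "gripper": 0.6},
  {"x": 0, "y": 0, "z": 20, "ax": 0, "ay": 0, "az": 0, "gripper": 0.6},
])

```text
clock: 6.92
position: [0.5098, -0.2222, 0.1354]
ee_rot: [0.773, 0.635, 0.001, 0.002]
ft_force: [1.2, 0.5, 0.7]
grip_width: 0.4
grasp_force: 0.0
```

Emit:
apply_moves([
  {"x": 0, "y": 0, "z": 20, "ax": 0, "ay": 0, "az": 0, "gripper": 0.6},
  {"x": 0, "y": 0, "z": 19, "ax": 0, "ay": 0, "az": 0, "gripper": 0.6},
  {"x": 0, "y": 0, "z": 0, "ax": 0, "ay": 0, "az": 0, "gripper": 0.6},
  {"x": 0, "y": 0, "z": 0, "ax": 0, "ay": 0, "az": 0, "gripper": 0.6},
  {"x": 0, "y": 0, "z": 0, "ax": 0, "ay": 0, "az": 0, "gripper": 0.6},
], newtons=40)

```text
clock: 7.33
position: [0.5093, -0.2203, 0.0952]
ee_rot: [0.772, 0.635, 0.0, 0.0]
ft_force: [-0.1, -0.5, -0.2]
grip_width: 0.403
grasp_force: 0.0
```

Emit:
apply_moves([
  {"x": 0, "y": 0, "z": 0, "ax": 0, "ay": 0, "az": 0, "gripper": 1},
  {"x": 0, "y": 0, "z": 0, "ax": 0, "ay": 0, "az": 0, "gripper": 1},
  {"x": 0, "y": 0, "z": 0, "ax": 0, "ay": 0, "az": 0, "gripper": 1},
  {"x": 0, "y": 0, "z": 0, "ax": 0, "ay": 0, "az": 0, "gripper": 1},
])

```text
clock: 7.67
position: [0.5101, -0.2203, 0.0955]
ee_rot: [0.772, 0.635, 0.001, 0.001]
ft_force: [1.9, -0.7, 7.1]
grip_width: 0.163
grasp_force: 43.5
```

Run:
```python
from h import *
o=get_obs();r=R.from_quat(o['ee_rot']);print(o['position'],ang(r.apply([1,0,0])),r.apply([0,0,1]),o['ft_force'],o['torque'],o['grip_width'])
```

```text
[ 0.51008143 -0.22029931  0.09550286] 78.90585306397428 [ 2.61833706e-03 -4.03589111e-04 -9.99996491e-01] [ 1.92091134 -0.6983664   7.05855443] [ 0.00279639 -0.31897721 -0.00763614] 0.16274248931157761
```

Turn the last 0.8°, then check before locking.

Emit:
apply_moves([
  {"x": 0, "y": 0, "z": 0, "ax": 0, "ay": 0, "az": 0.8, "gripper": 1},
  {"x": 0, "y": 0, "z": 0, "ax": 0, "ay": 0, "az": 0, "gripper": 1},
  {"x": 0, "y": 0, "z": 0, "ax": 0, "ay": 0, "az": 0, "gripper": 1},
])

```text
clock: 7.92
position: [0.5101, -0.2203, 0.0955]
ee_rot: [0.777, 0.63, 0.001, 0.001]
ft_force: [1.8, 0.4, 8.1]
grip_width: 0.164
grasp_force: 43.6
```

Run:
```python
from h import *
o=get_obs();r=R.from_quat(o['ee_rot']);print(o['position'],ang(r.apply([1,0,0])),o['ft_force'],o['torque'])
```

```text
[ 0.51008323 -0.22033825  0.09550382] 78.10388290631111 [1.81904408 0.39845573 8.12096042] [ 0.08746524 -0.29030408  0.06439876]
```

Emit:
apply_moves([
  {"x": 0, "y": 0, "z": 2, "ax": 0, "ay": 0, "az": 0, "gripper": 1},
  {"x": 0, "y": 0, "z": 2, "ax": 0, "ay": 0, "az": 0, "gripper": 1},
  {"x": 0, "y": 0, "z": 1, "ax": 0, "ay": 0, "az": 0, "gripper": 1},
  {"x": 0, "y": 0, "z": 0, "ax": 0, "ay": 0, "az": 0, "gripper": 1},
], newtons=60)

```text
clock: 8.25
position: [0.5101, -0.2203, 0.0907]
ee_rot: [0.777, 0.63, 0.001, 0.001]
ft_force: [-0.0, 0.3, 8.6]
grip_width: 0.157
grasp_force: 64.5
```

Emit:
apply_moves([
  {"x": 0, "y": 0, "z": 1, "ax": 0, "ay": 0, "az": 0, "gripper": 1},
  {"x": 0, "y": 0, "z": 1, "ax": 0, "ay": 0, "az": 0, "gripper": 1},
  {"x": 0, "y": 0, "z": 0, "ax": 0, "ay": 0, "az": 0, "gripper": 1},
  {"x": 0, "y": 0, "z": 0, "ax": 0, "ay": 0, "az": 0, "gripper": 1},
])

```text
clock: 8.58
position: [0.5103, -0.2204, 0.0903]
ee_rot: [0.777, 0.63, 0.002, 0.001]
ft_force: [-6.8, 6.4, 33.2]
grip_width: 0.162
grasp_force: 67.9
```

It bottomed out after 5.2 mm, with the force rising to 33 N. Now I'll ease off, release, lift and verify.

Emit:
apply_moves([
  {"x": 0, "y": 0, "z": -1, "ax": 0, "ay": 0, "az": 0, "gripper": 1},
  {"x": 0, "y": 0, "z": 0, "ax": 0, "ay": 0, "az": 0, "gripper": 0.6},
  {"x": 0, "y": 0, "z": 0, "ax": 0, "ay": 0, "az": 0, "gripper": 0.6},
  {"x": 0, "y": 0, "z": 0, "ax": 0, "ay": 0, "az": 0, "gripper": 0.6},
  {"x": 0, "y": 0, "z": -20, "ax": 0, "ay": 0, "az": 0, "gripper": 0.6},
])

```text
clock: 9.0
position: [0.507, -0.2189, 0.1056]
ee_rot: [0.777, 0.63, -0.002, -0.002]
ft_force: [0.4, 0.5, 0.3]
grip_width: 0.402
grasp_force: 0.0
```

Emit:
apply_moves([
  {"x": 0, "y": 0, "z": -40, "ax": 0, "ay": 0, "az": 0, "gripper": 0.6},
  {"x": 40, "y": 0, "z": -10, "ax": 0, "ay": 0, "az": 0, "gripper": 0.6},
  {"x": 40, "y": 0, "z": -10, "ax": 0, "ay": 0, "az": 0, "gripper": 0.6},
  {"x": 0, "y": 0, "z": 0, "ax": 0, "ay": 0, "az": 0, "gripper": 0.6},
  {"x": 0, "y": 0, "z": 0, "ax": 0, "ay": 0, "az": 0, "gripper": 0.6},
])

```text
clock: 9.42
position: [0.5264, -0.1385, 0.1683]
ee_rot: [0.775, 0.632, 0.0, -0.0]
ft_force: [-0.5, -0.1, 0.4]
grip_width: 0.4
grasp_force: 0.0
```

Run:
```python
from h import *
c=snap('wrist','w6');o=get_obs();r=R.from_quat(o['ee_rot']);print(o['position'],ang(r.apply([1,0,0])),r.apply([0,0,1]),o['ft_force'])
u,v=proj(c,[.5312,-.0895,.112])[0].astype(int)
a=cv2.resize(c['color'][v-22:v+22,u-20:u+75,::-1],None,fx=8,fy=8,interpolation=cv2.INTER_CUBIC)
u,v=proj(c,[.5085,-.2196,.10])[0].astype(int);print(u,v)
b=cv2.resize(c['color'][v-60:v+40,u-120:u+70,::-1],None,fx=4,fy=2.4,interpolation=cv2.INTER_CUBIC)
cv2.imwrite('pics/w6b.png',np.vstack([a,b[:,:760]]))
# bar of cover from top
t=load('t0');hsv=cv2.cvtColor(t['color'],cv2.COLOR_RGB2HSV);s=t['color'][170:250,180:340]
for z,(p,q) in((.042,((112,205),(112,205))),):
  pass
e=[pix(t,(180+x/5,170+y/5),.042)[0] for x,y in((124,170),(121,242))];print('bar',e,ang(e[0]-e[1]),(e[0]+e[1])/2)
```

```text
[ 0.52550814 -0.14070349  0.16803921] 78.23906043378715 [-3.90637353e-04  1.47598707e-04 -9.99999913e-01] [ 0.07138746 -0.36882709  0.17439415]
249 314
bar [array([0.54581108, 0.15969662, 0.042     ]), array([0.49093207, 0.15993701, 0.042     ])] -0.25096953283815243 [0.51837158 0.15981681 0.042     ]
```

View pics/w6b.png

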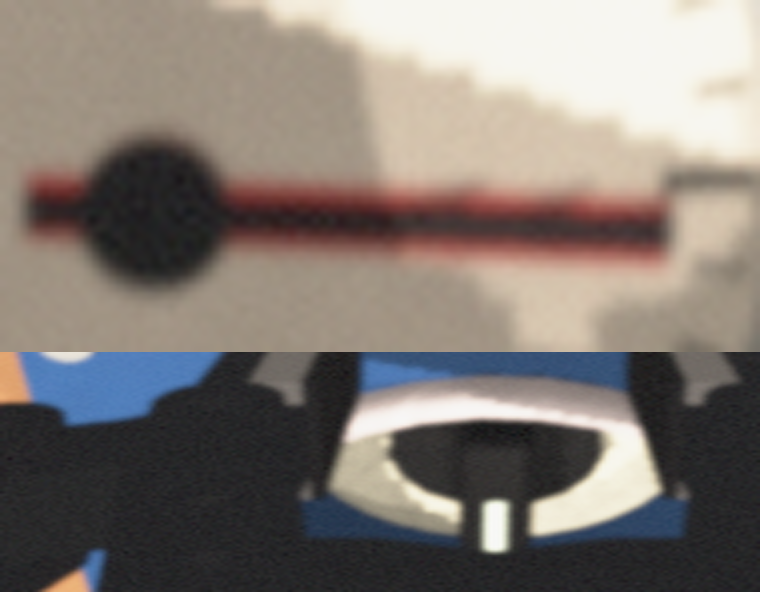

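The needle now sits centred on the red hand, with red borders equal on both sides, and the knob is down and locked. Next is the cover, with its bar at about (0.519, 0.160) along world x. No picture views are left, so I'll measure numerically from here.

Emit:
apply_moves([
  {"x": 36.7, "y": -8.5, "z": -4, "ax": 0, "ay": 0, "az": 0, "gripper": 0.5},
  {"x": 36.7, "y": -8.5, "z": -4, "ax": 0, "ay": 0, "az": 0, "gripper": 0.5},
  {"x": 36.7, "y": -8.5, "z": -4, "ax": 0, "ay": 0, "az": 0, "gripper": 0.5},
  {"x": 36.7, "y": -8.5, "z": -4, "ax": 0, "ay": 0, "az": 0, "gripper": 0.5},
  {"x": 36.7, "y": -8.5, "z": -4, "ax": 0, "ay": 0, "az": 0, "gripper": 0.5},
])

```text
clock: 9.88
position: [0.5211, 0.0463, 0.1881]
ee_rot: [0.778, 0.629, -0.0, -0.0]
ft_force: [1.1, 0.2, -0.6]
grip_width: 0.502
grasp_force: 0.0
```

Emit:
apply_moves([
  {"x": 36.7, "y": -8.5, "z": -4, "ax": 0, "ay": 0, "az": 0, "gripper": 0.5},
  {"x": 36.7, "y": -8.5, "z": -4, "ax": 0, "ay": 0, "az": 0, "gripper": 0.5},
  {"x": 36.7, "y": -8.5, "z": -4, "ax": 0, "ay": 0, "az": 0, "gripper": 0.5},
  {"x": 0, "y": 0, "z": 0, "ax": 0, "ay": 0, "az": -6.8, "gripper": 0.5},
  {"x": 0, "y": 0, "z": 0, "ax": 0, "ay": 0, "az": -6.8, "gripper": 0.5},
])

```text
clock: 10.3
position: [0.5194, 0.1605, 0.1997]
ee_rot: [0.694, 0.72, -0.001, 0.0]
ft_force: [-0.3, 0.5, -0.2]
grip_width: 0.498
grasp_force: 0.0
```

Emit:
apply_moves([
  {"x": 0, "y": 0, "z": 0, "ax": 0, "ay": 0, "az": -6.8, "gripper": 0.5},
  {"x": 0, "y": 0, "z": 0, "ax": 0, "ay": 0, "az": -6.8, "gripper": 0.5},
  {"x": 0, "y": 0, "z": 0, "ax": 0, "ay": 0, "az": -6.8, "gripper": 0.5},
  {"x": 0, "y": 0, "z": 0, "ax": 0, "ay": 0, "az": -6.8, "gripper": 0.5},
  {"x": 0, "y": 0, "z": 0, "ax": 0, "ay": 0, "az": -6.8, "gripper": 0.5},
])

```text
clock: 10.72
position: [0.5197, 0.1574, 0.1997]
ee_rot: [0.455, 0.89, -0.001, -0.0]
ft_force: [0.3, 0.4, -0.3]
grip_width: 0.5
grasp_force: 0.0
```

Emit:
apply_moves([
  {"x": 0, "y": 0, "z": 0, "ax": 0, "ay": 0, "az": -6.8, "gripper": 0.5},
  {"x": 0, "y": 0, "z": 0, "ax": 0, "ay": 0, "az": -6.8, "gripper": 0.5},
  {"x": 0, "y": 0, "z": 0, "ax": 0, "ay": 0, "az": -6.8, "gripper": 0.5},
  {"x": 0, "y": 0, "z": 0, "ax": 0, "ay": 0, "az": -6.8, "gripper": 0.5},
  {"x": 0, "y": 0, "z": 0, "ax": 0, "ay": 0, "az": -6.8, "gripper": 0.5},
])

```text
clock: 11.13
position: [0.5197, 0.1573, 0.1997]
ee_rot: [0.175, 0.985, -0.001, -0.0]
ft_force: [0.6, 0.6, -0.0]
grip_width: 0.499
grasp_force: 0.0
```

Emit:
apply_moves([
  {"x": 0, "y": 0, "z": 0, "ax": 0, "ay": 0, "az": -6.8, "gripper": 0.5},
  {"x": 0, "y": 0, "z": 0, "ax": 0, "ay": 0, "az": -6.8, "gripper": 0.5},
  {"x": 0, "y": 0, "z": 0, "ax": 0, "ay": 0, "az": -6.8, "gripper": 0.5},
  {"x": 0, "y": 0, "z": 0, "ax": 0, "ay": 0, "az": 0, "gripper": 0.5},
  {"x": 0, "y": 0, "z": 0, "ax": 0, "ay": 0, "az": 0, "gripper": 0.5},
])

```text
clock: 11.55
position: [0.5197, 0.1579, 0.1998]
ee_rot: [0.002, 1.0, -0.0, -0.0]
ft_force: [0.3, -0.0, 0.7]
grip_width: 0.502
grasp_force: 0.0
```

Run:
```python
from h import *
for i in range(4): c=snap('wrist','w7')
o=get_obs();r=R.from_quat(o['ee_rot']);print(o['clock'],o['position'],ang(r.apply([1,0,0])),r.apply([0,0,1]))
im=c['color'];hsv=cv2.cvtColor(im,cv2.COLOR_RGB2HSV)
m=cv2.inRange(hsv,(22,110,60),(36,255,255))
n,l,s,ce=cv2.connectedComponentsWithStats(m);i=1+s[1:,4].argmax();print(s[i],ce[i])
k,_=cv2.findContours((l==i).astype(np.uint8),0,2);k=max(k,key=cv2.contourArea)
P=pix(c,k[:,0],.013)[:,:2]
h=cv2.convexHull(P.astype(np.float32))[:,0];(cc,rr)=cv2.minEnclosingCircle(P.astype(np.float32));print('disc',cc,rr,P.min(0),P.max(0))
A=np.c_[2*h,np.ones(len(h))];x=np.linalg.lstsq(A,(h**2).sum(1),rcond=None)[0];print('fit',x[:2],np.sqrt(x[2]+x[0]**2+x[1]**2))
# intensities across the bar: row profile through the bar top at z=.042
for X in (.50,.52,.535):
  ys=np.arange(.135,.186,.003);q=proj(c,np.c_[np.full(len(ys),X),ys,np.full(len(ys),.042)])
  print(X,[int(im[int(round(v)),int(round(u))].sum()/3) for u,v in q])
```

```text
11.75 [0.51953707 0.15912781 0.20013221] 179.912885324512 [-2.46769915e-04 -2.18977268e-04 -9.99999946e-01]
[ 198  120  111  108 9399] [253.06043196 173.88349824]
disc (0.5211859941482544, 0.16098615527153015) 0.06041502580046654 [0.4614384  0.10096497] [0.5792532  0.22029634]
fit [0.52128551 0.16073451] 0.06000327334486038
0.5 [205, 204, 203, 203, 204, 193, 159, 191, 193, 193, 192, 185, 193, 193, 194, 193, 194]
0.52 [204, 204, 204, 204, 204, 191, 163, 201, 203, 203, 202, 187, 196, 203, 203, 203, 203]
0.535 [203, 203, 203, 202, 202, 201, 173, 196, 203, 202, 202, 195, 195, 201, 202, 202, 202]
```

Emit:
apply_moves([
  {"x": -1.8, "y": 1.9, "z": 36, "ax": 0, "ay": 0, "az": 0, "gripper": 0.5},
  {"x": 0, "y": 0, "z": 36, "ax": 0, "ay": 0, "az": 0, "gripper": 0.5},
  {"x": 0, "y": 0, "z": 36, "ax": 0, "ay": 0, "az": 0, "gripper": 0.5},
  {"x": 0, "y": 0, "z": 20, "ax": 0, "ay": 0, "az": 0, "gripper": 0.5},
  {"x": 0, "y": 0, "z": 0, "ax": 0, "ay": 0, "az": 0, "gripper": 0.5},
])

```text
clock: 12.17
position: [0.5186, 0.1605, 0.0682]
ee_rot: [-0.0, 1.0, -0.002, -0.003]
ft_force: [0.4, -0.1, -0.7]
grip_width: 0.508
grasp_force: 0.0
```

Emit:
apply_moves([
  {"x": 0, "y": 0, "z": 20, "ax": 0, "ay": 0, "az": 0, "gripper": 0.5},
  {"x": 0, "y": 0, "z": 20, "ax": 0, "ay": 0, "az": 0, "gripper": 0.5},
  {"x": 0, "y": 0, "z": 0, "ax": 0, "ay": 0, "az": 0, "gripper": 0.5},
  {"x": 0, "y": 0, "z": 0, "ax": 0, "ay": 0, "az": 0, "gripper": 0.5},
  {"x": 0, "y": 0, "z": 0, "ax": 0, "ay": 0, "az": 0, "gripper": 0.5},
], newtons=40)

```text
clock: 12.58
position: [0.5223, 0.1617, 0.0341]
ee_rot: [-0.0, 1.0, 0.0, 0.001]
ft_force: [0.3, 0.0, 0.5]
grip_width: 0.499
grasp_force: 0.0
```

Emit:
apply_moves([
  {"x": 0, "y": -0.5, "z": 2.5, "ax": 0, "ay": 0, "az": 0, "gripper": 0.5},
  {"x": 0, "y": 0, "z": 0, "ax": 0, "ay": 0, "az": 0, "gripper": 0.5},
  {"x": 0, "y": 0, "z": 0, "ax": 0, "ay": 0, "az": 0, "gripper": 0.5},
])

```text
clock: 12.83
position: [0.5216, 0.1612, 0.0305]
ee_rot: [-0.001, 1.0, 0.0, 0.0]
ft_force: [-0.4, 0.2, -0.2]
grip_width: 0.499
grasp_force: 0.0
```

Emit:
apply_moves([
  {"x": 0, "y": 0, "z": 0, "ax": 0, "ay": 0, "az": 0, "gripper": 1},
  {"x": 0, "y": 0, "z": 0, "ax": 0, "ay": 0, "az": 0, "gripper": 1},
  {"x": 0, "y": 0, "z": 0, "ax": 0, "ay": 0, "az": 0, "gripper": 1},
  {"x": 0, "y": 0, "z": 0, "ax": 0, "ay": 0, "az": 0, "gripper": 1},
  {"x": 0, "y": 0, "z": 0, "ax": 0, "ay": 0, "az": 0, "gripper": 1},
], newtons=40)

```text
clock: 13.25
position: [0.5216, 0.1611, 0.0302]
ee_rot: [-0.001, 1.0, 0.0, 0.0]
ft_force: [-1.2, 0.0, 4.7]
grip_width: 0.175
grasp_force: 41.3
```

Emit:
apply_moves([
  {"x": 0, "y": 0, "z": -15, "ax": 0, "ay": 0, "az": 0, "gripper": 1},
  {"x": 0, "y": 0, "z": -30, "ax": 0, "ay": 0, "az": 0, "gripper": 1},
  {"x": 0, "y": 0, "z": -35, "ax": 0, "ay": 0, "az": 0, "gripper": 1},
  {"x": 0, "y": 0, "z": -35, "ax": 0, "ay": 0, "az": 0, "gripper": 1},
  {"x": 0, "y": 0, "z": -35, "ax": 0, "ay": 0, "az": 0, "gripper": 1},
])

```text
clock: 13.67
position: [0.5208, 0.1605, 0.1809]
ee_rot: [-0.0, 1.0, -0.0, -0.0]
ft_force: [0.9, 0.9, -1.0]
grip_width: 0.178
grasp_force: 40.4
```

Grasped: the opening is about 15 mm and the cover lifted. Now I'll carry it over the collar.

Emit:
apply_moves([
  {"x": 1, "y": -20, "z": -4, "ax": 0, "ay": 0, "az": 0, "gripper": 1},
  {"x": 1.2, "y": -36, "z": -4, "ax": 0, "ay": 0, "az": 0, "gripper": 1},
  {"x": 1.2, "y": -36, "z": -4, "ax": 0, "ay": 0, "az": 0, "gripper": 1},
  {"x": 1.2, "y": -36, "z": -4, "ax": 0, "ay": 0, "az": 0, "gripper": 1},
  {"x": 1.2, "y": -36, "z": -4, "ax": 0, "ay": 0, "az": 0, "gripper": 1},
])

```text
clock: 14.08
position: [0.5149, -0.0049, 0.1994]
ee_rot: [-0.001, 1.0, 0.0, -0.0]
ft_force: [0.6, 0.6, -2.0]
grip_width: 0.173
grasp_force: 40.4
```

Emit:
apply_moves([
  {"x": 1, "y": -36, "z": 0, "ax": 0, "ay": 0, "az": 0, "gripper": 1},
  {"x": 1, "y": -36, "z": 0, "ax": 0, "ay": 0, "az": 0, "gripper": 1},
  {"x": 1, "y": -36, "z": 0, "ax": 0, "ay": 0, "az": 0, "gripper": 1},
  {"x": 1, "y": -36, "z": 0, "ax": 0, "ay": 0, "az": 0, "gripper": 1},
  {"x": 1, "y": -36, "z": 0, "ax": 0, "ay": 0, "az": 0, "gripper": 1},
])

```text
clock: 14.5
position: [0.5102, -0.1848, 0.1993]
ee_rot: [-0.001, 1.0, 0.0, -0.0]
ft_force: [-0.2, 0.7, -1.7]
grip_width: 0.174
grasp_force: 40.4
```

Emit:
apply_moves([
  {"x": 0.7, "y": -25, "z": 0, "ax": 0, "ay": 0, "az": 0, "gripper": 1},
  {"x": 0, "y": -12.5, "z": 0, "ax": 0, "ay": 0, "az": 0, "gripper": 1},
  {"x": 0, "y": 0, "z": 0, "ax": 0, "ay": 0, "az": 4, "gripper": 1},
  {"x": 0, "y": 0, "z": 0, "ax": 0, "ay": 0, "az": 4, "gripper": 1},
  {"x": 0, "y": 0, "z": 0, "ax": 0, "ay": 0, "az": 0, "gripper": 1},
])

```text
clock: 14.92
position: [0.5097, -0.2211, 0.199]
ee_rot: [0.071, 0.997, -0.0, -0.001]
ft_force: [0.3, 0.4, -1.8]
grip_width: 0.178
grasp_force: 40.4
```

Run:
```python
from h import *
c=snap('wrist','w8');c=snap('wrist','w8')
o=get_obs();r=R.from_quat(o['ee_rot']);print(o['clock'],o['position'],ang(r.apply([1,0,0])),r.apply([0,0,1]),o['grip_width'])
im=c['color'];hsv=cv2.cvtColor(im,cv2.COLOR_RGB2HSV)
m=cv2.inRange(hsv,(22,110,60),(36,255,255))
n,l,s,ce=cv2.connectedComponentsWithStats(m);i=1+s[1:,4].argmax();print(s[i],ce[i])
k,_=cv2.findContours((l==i).astype(np.uint8),0,2);k=max(k,key=cv2.contourArea)
z=o['position'][2]-.0302+.013
P=pix(c,k[:,0],z)[:,:2];h=cv2.convexHull(P.astype(np.float32))[:,0]
h=h[h[:,0]<o['position'][0]]  # near half, unhidden
A=np.c_[2*h,np.ones(len(h))];x=np.linalg.lstsq(A,(h**2).sum(1),rcond=None)[0];print('fit',x[:2],np.sqrt(x[2]+x[0]**2+x[1]**2))
# refine collar from earlier pictures: white ring in w1 & w5? fit dark-blue ring boundary in w1
c=load('w1');th=np.linspace(0,2*np.pi,180,endpoint=False);H=cv2.cvtColor(c['color'],cv2.COLOR_RGB2HSV)
best=[]
for X in np.arange(.500,.516,.001):
  for Y in np.arange(-.228,-.212,.001):
    q=np.round(proj(c,np.c_[X+.0475*np.cos(th),Y+.0475*np.sin(th),np.full(180,.122)])).astype(int)
    best.append((-np.mean(H[q[:,1],q[:,0],1]<90),X,Y))
print(sorted(best)[:8])
```

```text
15.0167 [ 0.51001797 -0.22053398  0.19926455] 172.2182984819282 [-8.28073722e-04  9.49681846e-05 -9.99999653e-01] 0.18003408527074585
[ 141  127  124  139 9216] [193.24175347 193.2453342 ]
fit [ 0.50798183 -0.22165452] 0.05752332536692672
[(np.float64(-1.0), np.float64(0.506), np.float64(-0.222)), (np.float64(-1.0), np.float64(0.506), np.float64(-0.221)), (np.float64(-1.0), np.float64(0.506), np.float64(-0.22)), (np.float64(-1.0), np.float64(0.506), np.float64(-0.219)), (np.float64(-1.0), np.float64(0.506), np.float64(-0.218)), (np.float64(-1.0), np.float64(0.507), np.float64(-0.223)), (np.float64(-1.0), np.float64(0.507), np.float64(-0.222)), (np.float64(-1.0), np.float64(0.507), np.float64(-0.221))]
```

Emit:
apply_moves([
  {"x": 0.8, "y": -0.4, "z": 20, "ax": 0, "ay": 0, "az": 0, "gripper": 1},
  {"x": 0, "y": 0, "z": 15, "ax": 0, "ay": 0, "az": 0, "gripper": 1},
  {"x": 0, "y": 0, "z": 6, "ax": 0, "ay": 0, "az": 0, "gripper": 1},
  {"x": 0, "y": 0, "z": 0, "ax": 0, "ay": 0, "az": 0, "gripper": 1},
  {"x": 0, "y": 0, "z": 0, "ax": 0, "ay": 0, "az": 0, "gripper": 1},
])

```text
clock: 15.43
position: [0.5095, -0.2209, 0.1591]
ee_rot: [0.068, 0.998, -0.0, -0.0]
ft_force: [-0.7, -0.8, -1.3]
grip_width: 0.176
grasp_force: 40.4
```

Emit:
apply_moves([
  {"x": 0, "y": 0, "z": 3, "ax": 0, "ay": 0, "az": 0, "gripper": 1},
  {"x": 0, "y": 0, "z": 3, "ax": 0, "ay": 0, "az": 0, "gripper": 1},
  {"x": 0, "y": 0, "z": 3, "ax": 0, "ay": 0, "az": 0, "gripper": 1},
  {"x": 0, "y": 0, "z": 0, "ax": 0, "ay": 0, "az": 0, "gripper": 1},
  {"x": 0, "y": 0, "z": 0, "ax": 0, "ay": 0, "az": 0, "gripper": 1},
])

```text
clock: 15.85
position: [0.5095, -0.2208, 0.1497]
ee_rot: [0.069, 0.998, 0.0, -0.0]
ft_force: [-0.1, -0.2, -1.3]
grip_width: 0.174
grasp_force: 40.4
```

Emit:
apply_moves([
  {"x": 0, "y": 0, "z": 2, "ax": 0, "ay": 0, "az": 0, "gripper": 1},
  {"x": 0, "y": 0, "z": 2, "ax": 0, "ay": 0, "az": 0, "gripper": 1},
  {"x": 0, "y": 0, "z": 2, "ax": 0, "ay": 0, "az": 0, "gripper": 1},
  {"x": 0, "y": 0, "z": 0, "ax": 0, "ay": 0, "az": 0, "gripper": 1},
  {"x": 0, "y": 0, "z": 0, "ax": 0, "ay": 0, "az": 0, "gripper": 1},
])

```text
clock: 16.27
position: [0.5094, -0.2208, 0.1436]
ee_rot: [0.069, 0.998, 0.0, -0.0]
ft_force: [-0.2, 1.1, -1.7]
grip_width: 0.175
grasp_force: 40.4
```

Emit:
apply_moves([
  {"x": 0, "y": 0, "z": 1, "ax": 0, "ay": 0, "az": 0, "gripper": 1},
  {"x": 0, "y": 0, "z": 1, "ax": 0, "ay": 0, "az": 0, "gripper": 1},
  {"x": 0, "y": 0, "z": 0, "ax": 0, "ay": 0, "az": 0, "gripper": 1},
  {"x": 0, "y": 0, "z": 0, "ax": 0, "ay": 0, "az": 0, "gripper": 1},
])

```text
clock: 16.6
position: [0.5097, -0.2209, 0.1421]
ee_rot: [0.069, 0.998, 0.0, 0.0]
ft_force: [-2.4, 1.2, 4.2]
grip_width: 0.178
grasp_force: 41.1
```

Seated at TCP z = 0.142, exactly the expected home height. Release and lift.

Emit:
apply_moves([
  {"x": 0, "y": 0, "z": 0.5, "ax": 0, "ay": 0, "az": 0, "gripper": 1},
  {"x": 0, "y": 0, "z": -0.5, "ax": 0, "ay": 0, "az": 0, "gripper": 0.6},
  {"x": 0, "y": 0, "z": 0, "ax": 0, "ay": 0, "az": 0, "gripper": 0.6},
  {"x": 0, "y": 0, "z": 0, "ax": 0, "ay": 0, "az": 0, "gripper": 0.6},
  {"x": 0, "y": 0, "z": 0, "ax": 0, "ay": 0, "az": 0, "gripper": 0.6},
])

```text
clock: 17.02
position: [0.5096, -0.2208, 0.1417]
ee_rot: [0.069, 0.998, 0.0, 0.0]
ft_force: [0.7, 0.4, 0.1]
grip_width: 0.402
grasp_force: 0.0
```

Emit:
apply_moves([
  {"x": 0, "y": 0, "z": -15, "ax": 0, "ay": 0, "az": 0, "gripper": 0.6},
  {"x": 0, "y": 0, "z": -25, "ax": 0, "ay": 0, "az": 0, "gripper": 0.6},
  {"x": 0, "y": 0, "z": -35, "ax": 0, "ay": 0, "az": 0, "gripper": 0.6},
  {"x": 30, "y": 0, "z": -25, "ax": 0, "ay": 0, "az": 0, "gripper": 0.6},
  {"x": 30, "y": 0, "z": 0, "ax": 0, "ay": 0, "az": 0, "gripper": 0.6},
])

```text
clock: 17.43
position: [0.4538, -0.2151, 0.2454]
ee_rot: [0.07, 0.998, -0.002, 0.002]
ft_force: [-2.4, 0.6, 2.7]
grip_width: 0.4
grasp_force: 0.0
```

Emit:
apply_moves([
  {"x": 0, "y": 0, "z": 0, "ax": 0, "ay": 0, "az": 0, "gripper": 0.6},
  {"x": 0, "y": 0, "z": 0, "ax": 0, "ay": 0, "az": 0, "gripper": 0.6},
  {"x": 0, "y": 0, "z": 0, "ax": 0, "ay": 0, "az": 0, "gripper": 0.6},
  {"x": 0, "y": 0, "z": 0, "ax": 0, "ay": 0, "az": 0, "gripper": 0.6},
])

```text
clock: 17.77
position: [0.453, -0.2126, 0.2419]
ee_rot: [0.069, 0.998, -0.001, -0.0]
ft_force: [0.2, -0.0, 0.4]
grip_width: 0.397
grasp_force: 0.0
```

Run:
```python
from h import *
c=snap('wrist','w9');o=get_obs();print(o['clock'],o['position'],o['grip_width'])
def fit(c,z,xl=None):
  hsv=cv2.cvtColor(c['color'],cv2.COLOR_RGB2HSV);m=cv2.inRange(hsv,(22,110,60),(36,255,255))
  n,l,s,ce=cv2.connectedComponentsWithStats(m);i=1+s[1:,4].argmax()
  k,_=cv2.findContours((l==i).astype(np.uint8),0,2);k=max(k,key=cv2.contourArea)
  for z in(.118,.124,.130):
    h=cv2.convexHull(pix(c,k[:,0],z)[:,:2].astype(np.float32))[:,0]
    A=np.c_[2*h,np.ones(len(h))];x=np.linalg.lstsq(A,(h**2).sum(1),rcond=None)[0];rr=np.hypot(*(h-x[:2]).T);print(z,s[i],x[:2],rr.mean(),rr.std())
fit(c,.125)
# needle check: red/dark pixels along hand
g=np.array([.5312,-.0895,.112]);q=proj(c,g);print('gauge px',q)
for a in(-13,-14,-15):
  p=proj(c,g+np.array([.034*np.cos(np.radians(a)),.034*np.sin(np.radians(a)),0]));u,v=p[0].round().astype(int)
  if 0<=u<512 and 0<=v<384: print(a,u,v,c['color'][v,u])
```

```text
17.8167 [ 0.45288606 -0.21277431  0.24172872] 0.3975331956872071
0.118 [ 188  189  129  121 8186] [ 0.51235013 -0.22007581] 0.06057744643916808 0.0005762314900652429
0.124 [ 188  189  129  121 8186] [ 0.50937959 -0.21966256] 0.05915324482374805 0.0005626859333732412
0.13 [ 188  189  129  121 8186] [ 0.50640899 -0.21924938] 0.05772904394560643 0.0005491396412979336
gauge px [[390.51131295 250.43196039]]
-13 383 282 [38 37 42]
-14 383 282 [38 37 42]
-15 382 282 [39 40 43]
```

The cover is flat, circular and centred on the collar, and the hand still lies on the set mark. Handing in.

```bash
python3 -c "
from workcell import *
print(hand_in())"
```

```text
the job is handed in; nothing more can be done
None
```

The job is handed in at about 18 s of the 61 s allowed: the needle is centred on the red hand, the knob is pushed fully down and locked, and the yellow cover sits flat and fully home on the guard collar; I touched nothing else, but did not re-image the bystanders afterwards.

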